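Hang the washed board's basket on the drain arm

ROBOT

A 6-joint arm with a two-finger parallel gripper is mounted at the origin on the work surface. World frame = base frame: x ahead of the robot, y to its left, z up, the work surface at z = 0. Lengths are in m, angles in rad, forces in N, time in s.
With the tool pointing down it reaches from about 0.35 to 0.975 m from the base axis. Payload 7.1 kg.
Tool frame: the origin (TCP) lies at the very end of the fingers, on their centre line; the grasp point (between the pads) lies 19 mm behind it; z points along the fingers, y is the direction in which the jaws open and shut (so a half turn about z gives the same grasp; the last joint's range is limited). The gripper opens to 88 mm and grips with 3 to 60 N. Pads are 20 mm wide; open, the fingers measure 115 mm over their backs; the gripper's body (75 mm by 178 mm) begins 61 mm behind the grasp point.
Start: joints at [-1.197, 0.423, 1.63, -0, 1.089, -0.019], TCP at [0.239, -0.577, 0.223] pointing down, gripper open.
Joint ranges: [-3, 3], [-0.9, 2.11], [0.09, 2.58], [-1.31, 4.45], [0.11, 2.69], [-2.54, 2.54]. Speed limits (rad/s): [2.39, 2.39, 3.01, 3.14, 3.14, 3.14].

INTERFACE

Orientations are given as a unit quaternion [w, x, y, z].
In Python, from cell import readout, camera, camera_params, hand_in gives the robot as it stands.
- The arm moves only by the shell command python3 -m creep 'ROWS'. ROWS is a JSON object of lists of equal length, an entry for each row: "jaw": the finger opening in mm, from 0 to 87.8; "travel": the shift along the tool's x, y, z in units of 30 mm (1.0 is 30 mm), a list of three; "yaw": the turn about the tool's z in units of 6 degrees (1.0 is 6 degrees). In form: {"jaw": [jaw, ...], "travel": [[x, y, z], ...], "yaw": [yaw, ...]}. A call has 1 to 8 rows; each row shifts and turns the commanded pose from where the row before left it, along the tool's axes as they then stand; what a row does not reach is not made up. A row lasts 1/12 s, in which the tool goes at most 41.7 mm and 7.16 degrees, less where a joint would pass 70% of its speed; a pose out of reach is approached as far as the arm can. A call is refused whole if a number of a shift passes 1 or a number of a turn 1, either way. A call with a gripper value outside its range is refused whole. The fingers move at their own pace and stop on an object; the grip force is fixed at half the most. Time passes only in rows, so rows that do not move let the fingers close. It gives the time, the measured TCP pose, the force and the opening at its end, in the units of the state.
- readout.state(): the state, without advancing time (a new reading comes with each control period).
- camera(name): name is "scene" or "top" or "wrist"; returns the picture (400x640x3 uint8, red, green, blue); there is no depth.
- camera_params(name): a dict with "intrinsics" (3x3 intrinsics, pixels), "R" (3x3) and "t" (3): a world point X has camera coordinates R X + t. Camera axes: x right, y down, z forward; pixel columns grow to the right and rows downward; lengths in m; the calibration is good to about 2 mm. A picture is of the moment at which its call begins: read the wrist's pose just before it. camera_params takes no time and is no camera call; for the wrist camera it gives the pose at the moment of the call.
- hand_in(): hands the job in, once; it reports no verdict.
The state is a dict: "time": time; "joint_pos": joint angles; "joint_velocities": joint speeds; "effort": joint torques, N m; "ee_pos": TCP position; "ee_rot": TCP orientation; "ft_force": force on the tool from outside, world axes, zero at the start; "wrist_torque": the same for the moment, N m; "opening": finger opening in m.
Only numpy, scipy, OpenCV 4.12 (cv2) and the standard library are available. Lean on these libraries where they do the work, as an engineer would, in place of code of your own. Each camera call takes 0.05 s, during which the arm holds its last target. There are 200 camera calls.

TASK

Pick up the wire basket that holds the circuit board and hang it by its bail in the hook of the spring-balanced drain arm. Lower it gently so that the arm sinks with it, and let go only once the arm carries the weight and has come to rest, so that it neither drops nor bounces; leave the basket hanging freely and upright above the tray. Leave the empty basket where it stands.

Things in the scene. Friction and masses are not known exactly. Their poses are not given: they have to be found in the camera images.
- board_basket: Loose open steel-wire basket with a green circuit board lying in it, 0.31 to 0.39 kg. Body 80 (x) x 110 (y) x 40 mm high. A rigid bail rises from the middles of the two sides at y = -53 and +53 mm and crosses above the basket along y; the window between bail bar and rim is 75 mm high, 96 mm wide, open to +x and -x. Both ends alike. Origin: centre of its underside, z up.
- board_basket_bail (a point): Middle of the board basket's bail bar (10 mm round steel, along the basket's y), on its centre line, 120 mm above the underside. Axes as the basket.
- board_basket_grip (a point): Point to grip: centre of the square black stem, 16 x 16 mm, sides along the basket's x and y, that stands up on the middle of the bail bar. The point is 42 mm above the bar's centre line (162 mm above the underside); the stem ends 18 mm higher. Axes as the basket.
- empty_basket: Bystander: a loose basket of the same form and size, with bail and stem, but empty. Origin: centre of its underside. To be left standing.
- hook_seat (a point): Where the hung bail bar's middle comes to lie, in the hook at the drain arm's free end; 209 mm above the bench unloaded. The hook is a dark steel V trough along y, 40 mm wide, flat bottom 5 mm below this point, flank tops 16 mm above it and 17 mm in front and behind: a bar lowered within 10 mm of the middle slides in. Axes turn with the arm: x level while unloaded, +x towards the post; z up.
- drain_stand: Fixed stand of the drain arm: drip tray 150 (x) x 170 (y) mm, 24 mm high, about under the hook, and at its +x side the aluminium post (240 mm from the origin) with the arm's pivot. The arm is 16 mm wide, its underside at most 22 mm below the hook's bottom. The hook's -x end is free: bring the bail in from there, bar above the flanks, basket below the arm. Origin: under the hook, z up.
- drain_arm: Spring-balanced arm, origin 33 mm below the hook seat, axes as hook_seat. Unloaded it rests at its top stop; under load it swings down about its pivot 240 mm away (+x), carrying the hook down. It begins to sink at about 1 N; each further 1 N sinks the hook about 19 mm (at most 115). Under the board basket alone the hook settles 42 to 58 mm lower; damped, it calms down in about 0.5 s.
There are look-alikes about, which are no part of the job. Leave any turquoise look-alike of the board_basket alone.

How it is judged:
On the way:
1. the board basket's bail sits in the hook and the hook has sunk under it by 28 mm or more and is still, while the gripper still holds the basket (distance between board_basket_bail and hook_seat below 0.02 m and height (world z) of hook_seat below 0.181 m and linear speed of drain_arm below 0.015 m/s and contact force between the fingers and board_basket above 0.5 N), for 0.2 s.
At the end, for the whole second after the job is handed in: The board basket hangs in the hook: bar's middle within 20 mm of the seat, upright within 0.2 rad, underside over 30 mm above the bench, hook sunk by 28 mm or more, both at rest (arm 0.015 m/s, basket 0.04 m/s); empty basket upright within 30 mm of its start (distance between board_basket_bail and hook_seat below 0.02 m and height (world z) of hook_seat below 0.181 m and linear speed of drain_arm below 0.015 m/s and angle between each of board_basket, empty_basket's own z axis and vertical below 0.2 rad and linear speed of board_basket below 0.04 m/s and height (world z) of board_basket above 0.03 m and distance of empty_basket from where it was at the start of the episode below 0.03 m); the robot touches nothing.
It fails at once if the arm drops or bounces (its hook end moves faster than 0.2 m/s) (linear speed of drain_arm above 0.2 m/s).
It fails at once if the empty basket is moved more than 50 mm or tipped over (distance of empty_basket from where it was at the start of the episode above 0.05 m or angle between empty_basket's own z axis and vertical above 0.5 rad).
It also fails if it takes over 51 s, if anything falls off the work surface, if the arm or the gripper's body presses on something with over 40 N, if the wrist force passes 120 N, or if a joint passes its speed limit or range.

## Working session

There is one attempt and no reset: what is moved stays moved. The work goes in short steps, Python scripts to look and compute and a shell command to move; the robot and the scene stay as the last step left them, time stands still between calls to the robot, and variables do not carry over. Pictures are saved under pics/ and viewed, about 8 in all and at most 12, crops included, and the job is handed in when it is done.

```bash
mkdir -p pics
cat > h.py <<'E'
import numpy as np, cv2
from cell import readout, camera, camera_params, hand_in
def P(c):
    return np.array(c["intrinsics"])@np.c_[np.array(c["R"]),np.array(c["t"])]
def tri(obs): # [(P,(u,v)),...]
    A=[]
    for p,(u,v) in obs: A+= [u*p[2]-p[0], v*p[2]-p[1]]
    X=np.linalg.svd(np.array(A))[2][-1]; X=X[:3]/X[3]
    r=[np.round((lambda q:q[:2]/q[2])(p@np.r_[X,1])-uv,1) for p,uv in obs]
    return X,r
def save(n,img): cv2.imwrite('pics/'+n+'.png',img[:,:,::-1])
def proj(p,X): q=p@np.r_[X,1]; return q[:2]/q[2]
def atz(c,uv,z):
    R=np.array(c["R"]);t=np.array(c["t"]);d=R.T@np.linalg.inv(c["intrinsics"])@np.r_[uv,1];o=-R.T@t
    return o+d*(z-o[2])/d[2]
E
python3 - <<'E'
from h import *
for n in("scene","top","wrist"):
    im=camera(n); save(n+'0',im); c=camera_params(n); print(n,np.round(-np.array(c["R"]).T@c["t"],3),np.round(c["R"],2).tolist())
s=readout.state(); print(s)
E
```

```text
scene [1.134 0.124 1.009] [[-0.37, 0.93, 0.0], [0.72, 0.29, -0.63], [-0.58, -0.23, -0.78]]
top [ 0.391 -0.107  1.533] [[0.03, -1.0, 0.02], [-1.0, -0.03, -0.09], [0.09, -0.01, -1.0]]
wrist [ 0.314 -0.545  0.384] [[0.38, -0.92, -0.0], [-0.88, -0.37, 0.3], [-0.28, -0.11, -0.95]]
{'time': 0.15, 'joint_pos': array([-1.19701903e+00,  4.23644108e-01,  1.63046761e+00, -4.31230901e-05,
        1.08860548e+00, -1.89976925e-02]), 'joint_velocities': array([-0.00051711, -0.00041258, -0.00191544, -0.00073549,  0.0005521 ,
       -0.00193262]), 'effort': array([ 1.25589057e-03, -5.44986320e+01, -2.73919863e+01,  6.44691498e-02,
        2.04915373e-02, -5.21715833e-05]), 'ee_pos': array([ 0.23908558, -0.57701938,  0.22211191]), 'ee_rot': array([-5.50078310e-04,  9.80775767e-01,  1.95137332e-01, -1.18016793e-04]), 'ft_force': array([ 0.04895965,  0.80611513, -0.05912799]), 'wrist_torque': array([ 0.00298907, -0.02985772, -0.03321545]), 'opening': 0.08773836879943206}
```

View pics/scene0.png

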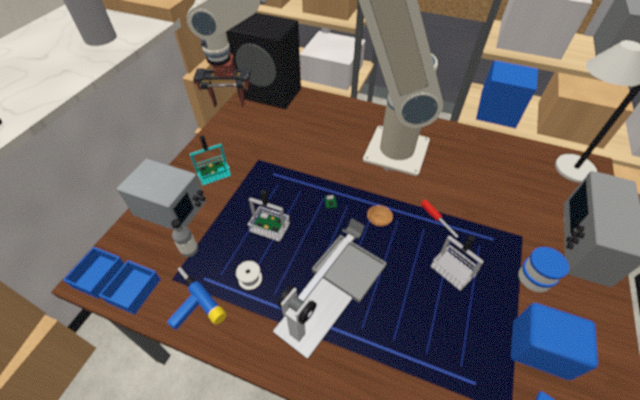

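View pics/top0.png

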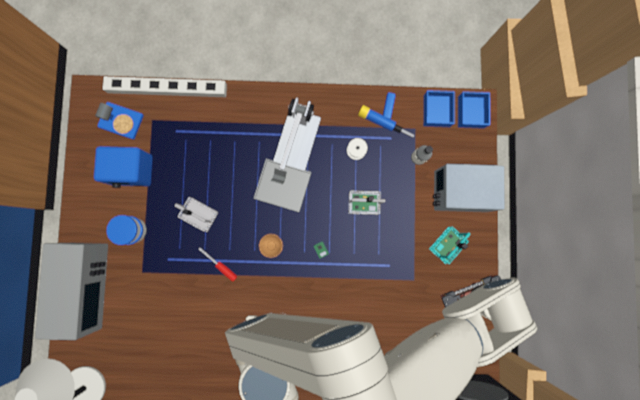

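Scene candidates: the grey basket with the green board at scene (268,218) / top (365,202); the turquoise look-alike at scene (210,165) / top (450,243); the empty basket at scene (457,262) / top (197,213). I choose the first. The hook is at about scene (355,230) / top (280,176). Next, close crops.

Run:
```python
from h import *
S=cv2.imread('pics/scene0.png');T=cv2.imread('pics/top0.png')
def cr(im,u,v): 
    o=cv2.resize(im[v:v+60,u:u+80],None,fx=5,fy=5,interpolation=cv2.INTER_CUBIC)
    for k in range(0,80,10): cv2.line(o,(k*5,0),(k*5,6),(0,255,255),1)
    for k in range(0,60,10): cv2.line(o,(0,k*5),(6,k*5),(0,255,255),1)
    return o
cv2.imwrite('pics/crops.png',np.vstack([np.hstack([cr(S,230,180),cr(T,325,172)]),np.hstack([cr(S,315,205),cr(T,250,140)])]))
```

```text
(no output)
```

View pics/crops.png

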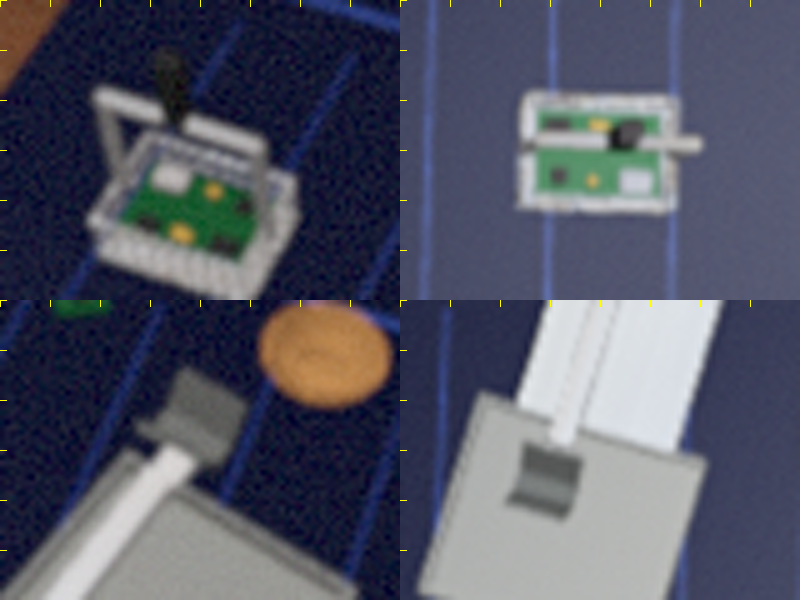

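Run:
```python
from h import *
cs,ct=camera_params("scene"),camera_params("top");s,t=P(cs),P(ct)
for n,a,b in [("stemtop",(263.6,190.8),(371.5,197.5)),("stembase",(265.4,204),(367.5,200.2)),("bailA",(249.4,199),(385,200.8)),("bailB",(282.4,209),(350.8,200)),("hooktops",(354.8,228),(279.2,176.4)),
 ("empty stem",(470,240),(203,208))]:
    X,r=tri([(s,a),(t,b)]); print(n,X.round(4),[x.tolist() for x in r])
# basket rims at z=.04 in top; hook edges at z=.225, tray corners z=.024
f=lambda u,v:(u,v)
print("rim",[atz(ct,p,.04).round(3).tolist() for p in [(349.8,190.6),(380.8,191.6),(379.8,213.6),(349,213.4)]])
print("hook",[atz(ct,p,.225).round(3).tolist() for p in [(275,169),(286.4,172),(271.6,180.6),(283.6,184)]])
print("tray",[atz(ct,p,.024).round(3).tolist() for p in [(266,158.4),(311,172),(304,212),(254,199)]])
```

```text
stemtop [ 0.5246 -0.3016  0.1812] [[-1.2, -0.1], [-0.8, 0.3]]
stembase [ 0.5226 -0.3004  0.1168] [[0.1, 0.0], [0.1, -0.0]]
bailA [ 0.5221 -0.3592  0.1146] [[-0.4, -0.0], [-0.3, 0.1]]
bailB [ 0.5213 -0.2432  0.1171] [[-0.0, -0.0], [-0.0, 0.0]]
hooktops [ 0.5789 -0.0022  0.2179] [[-1.6, -0.1], [-1.0, 0.2]]
empty stem [0.475  0.2671 0.1715] [[-11.9, -1.2], [-8.3, -0.2]]
rim [[0.562, -0.246, 0.04], [0.562, -0.358, 0.04], [0.483, -0.356, 0.04], [0.48, -0.245, 0.04]]
hook [[0.602, 0.008, 0.225], [0.593, -0.028, 0.225], [0.565, 0.017, 0.225], [0.555, -0.021, 0.225]]
tray [[0.672, 0.06, 0.024], [0.627, -0.105, 0.024], [0.481, -0.085, 0.024], [0.523, 0.097, 0.024]]
```

```bash
python3 -m creep '{"jaw":[87,87,87,87,87,87,87,87],"travel":[[0,0,-0.5],[0,0,-0.5],[0,0,0],[0,0,0],[0.8,-0.8,0],[0.8,-0.8,0],[0.8,-0.8,0],[0.8,-0.8,0]],"yaw":[0.94,0.94,0.94,0.94,0,0,0,0]}'; python3 -m creep '{"jaw":[87,87,87,87,87,87,87,87],"travel":[[0.8,-0.8,0],[0.8,-0.8,0],[0.8,-0.8,0],[0.8,-0.8,0],[0.8,-0.8,0],[0.8,-0.8,0],[0.5,-0.5,0],[0,0,0]],"yaw":[0,0,0,0,0,0,0,0]}'
```

```text
time: 0.82
ee_pos: [0.3359, -0.4803, 0.2524]
ee_rot: [-0.0, 1.0, -0.001, -0.0]
ft_force: [0.5, -1.5, -1.2]
opening: 0.0871
time: 1.48
ee_pos: [0.4969, -0.3198, 0.2525]
ee_rot: [-0.0, 1.0, 0.001, 0.0]
ft_force: [-0.6, 0.2, 0.3]
opening: 0.0872
```

```bash
python3 -m creep '{"jaw":[87,87,87],"travel":[[0.83,-0.62,0],[0,0,0],[0,0,0]],"yaw":[0,0,0]}'
python3 - <<'E'
from h import *
c=camera_params("wrist");w=camera("wrist");save('wrist1',w);p=P(c)
for X in [(.522,-.301,.18),(.522,-.301,.12),(.522,-.354,.12),(.522,-.248,.12),(.578,-.006,.209),(.578,-.006,.225)]: print(X,proj(p,X).round(1))
print(readout.state()['ee_pos'])
E
```

```text
time: 1.73
ee_pos: [0.5195, -0.3039, 0.2523]
ee_rot: [-0.0, 1.0, 0.0, -0.0]
ft_force: [-1.1, 0.9, 0.3]
opening: 0.0872
(0.522, -0.301, 0.18) [313.7 207.8]
(0.522, -0.301, 0.12) [314.3 189.5]
(0.522, -0.354, 0.12) [365.2 189.5]
(0.522, -0.248, 0.12) [263.4 189.5]
(0.578, -0.006, 0.209) [-111.5  144.4]
(0.578, -0.006, 0.225) [-146.3  147.2]
[ 0.5188114  -0.30431863  0.25234501]
```

View pics/wrist1.png

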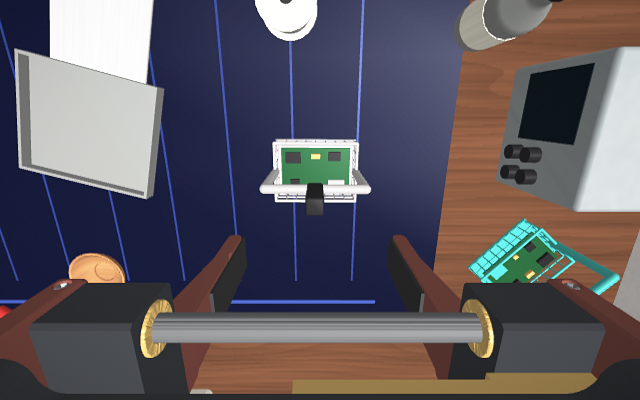

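The grey basket's stem is at wrist (315,207) and the bail ends at (261,188) and (370,188), within 2 px of the prediction. The turquoise one lies well right at (545,260). Descending and gripping.

```bash
python3 -m creep '{"jaw":[87,87,87,87,87,87,87,87],"travel":[[0.1,-0.08,0.5],[0,0,0.6],[0,0,0.6],[0,0,0.6],[0,0,0.6],[0,0,0.4],[0,0,0.2],[0,0,0]],"yaw":[0,0,0,0,0,0,0,0]}'; python3 -m creep '{"jaw":[30,18,5,5,5,5,5,5],"travel":[[0,0,0],[0,0,0],[0,0,0],[0,0,0],[0,0,0],[0,0,0],[0,0,0],[0,0,0]],"yaw":[0,0,0,0,0,0,0,0]}'
```

```text
time: 2.45
ee_pos: [0.5211, -0.3019, 0.1464]
ee_rot: [-0.001, 1.0, -0.001, -0.001]
ft_force: [-0.5, 0.7, -0.1]
opening: 0.087
time: 3.12
ee_pos: [0.5224, -0.3016, 0.1478]
ee_rot: [0.0, 1.0, -0.0, 0.0]
ft_force: [-0.1, -0.3, -0.4]
opening: 0.0373
```

```bash
python3 -m creep '{"jaw":[5,5,5,5,5,5,5,5],"travel":[[0,0,0],[0,0,0],[0,0,0],[0,0,0],[0,0,0],[0,0,0],[0,0,-0.1],[0,0,-0.2]],"yaw":[0,0,0,0,0,0,0,0]}'; python3 -m creep '{"jaw":[5,5,5,5,5,5,5,5],"travel":[[0,0,-0.4],[-0.3,0,-0.6],[-0.4,0,-0.6],[-0.4,0,-0.6],[-0.4,0,-0.6],[-0.4,0,-0.4],[-0.4,0,-0.2],[0,0,0]],"yaw":[0,0,0,0,0,0,0,0]}'; python3 -m creep '{"jaw":[5],"travel":[[0,0,0]],"yaw":[0]}'
```

```text
time: 3.78
ee_pos: [0.5215, -0.3011, 0.1558]
ee_rot: [-0.001, 1.0, -0.0, -0.001]
ft_force: [-0.3, 0.5, -3.2]
opening: 0.0159
time: 4.45
ee_pos: [0.452, -0.3018, 0.2606]
ee_rot: [0.001, 1.0, -0.001, 0.001]
ft_force: [-0.8, -0.3, -4.4]
opening: 0.0155
time: 4.53
ee_pos: [0.4531, -0.3016, 0.2591]
ee_rot: [0.0, 1.0, -0.001, 0.0]
ft_force: [-0.1, -0.5, -3.9]
opening: 0.0157
```

```bash
python3 -m creep '{"jaw":[5,5,5,5,5,5,5,5],"travel":[[0,-0.3,-0.1],[0,-0.5,-0.1],[0,-0.7,-0.1],[0,-0.7,0],[0,-0.7,0],[0,-0.7,0],[0,-0.7,0],[0,-0.7,0]],"yaw":[0,0,0,0,0,0,0,0]}';python3 -m creep '{"jaw":[5,5,5,5,5,5,5,5],"travel":[[0,-0.7,0],[0,-0.7,0],[0,-0.7,0],[0,-0.7,0],[0,-0.7,0],[0,-0.7,0],[0,-0.7,0],[0,-0.5,0]],"yaw":[0,0,0,0,0,0,0,0]}';python3 -m creep '{"jaw":[5,5,5,5,5,5,5,5],"travel":[[0,-0.3,0],[0,-0.1,0],[0,0,0],[0,0,0],[0,0,0],[0,0,0],[0,0,0],[0,0,0]],"yaw":[0,0.4,0.5,0.5,0.5,0.43,0,0]}'
python3 - <<'E'
from h import *
c=camera_params("wrist");w=camera("wrist");S=camera("scene");T=camera("top");save('w2',w);save('s2',S);save('t2',T);np.save('pw2.npy',P(c))
print(readout.state()['ee_pos'],readout.state()['ee_rot'])
E
```

```text
time: 5.2
ee_pos: [0.4533, -0.1491, 0.2672]
ee_rot: [-0.0, 1.0, -0.0, -0.001]
ft_force: [0.2, 0.5, -3.0]
opening: 0.0157
time: 5.87
ee_pos: [0.4529, 0.0132, 0.2673]
ee_rot: [-0.0, 1.0, 0.0, -0.001]
ft_force: [0.7, -1.2, -3.8]
opening: 0.0159
time: 6.53
ee_pos: [0.4534, 0.0228, 0.2674]
ee_rot: [0.0, 0.993, -0.121, -0.0]
ft_force: [-0.1, 0.3, -2.2]
opening: 0.0158
[0.45360614 0.02259431 0.267568  ] [ 1.07272809e-05  9.92580106e-01 -1.21592381e-01 -1.61466682e-04]
```

View pics/w2.png

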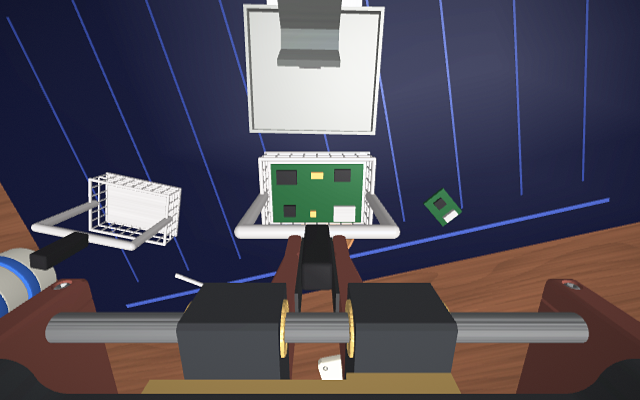

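Run:
```python
from h import *
w=cv2.imread('pics/w2.png');t=cv2.imread('pics/t2.png')
def cr(im,u,v,W,H,f):
    o=cv2.resize(im[v:v+H,u:u+W],None,fx=f,fy=f,interpolation=cv2.INTER_CUBIC)
    for k in range(0,W,10): cv2.line(o,(k*f,0),(k*f,6),(0,255,255),1)
    for k in range(0,H,10): cv2.line(o,(0,k*f),(6,k*f),(0,255,255),1)
    return o
cv2.imwrite('pics/c2.png',np.vstack([cr(w,260,0,100,75,8)[:, :800]]))
p=np.load('pw2.npy')
R=np.array([.9704,-.2414]);Y=np.array([.2414,.9704]);h=np.array([.578,-.006])
for nm,a,b,z in [("-x top L",-.017,.02,.225),("-x top R",-.017,-.02,.225),("+x top L",.017,.02,.225),("+x top R",.017,-.02,.225),("bot",0,0,.204)]:
    print(nm,proj(p,np.r_[h+a*R+b*Y,z]).round(1))
```

```text
-x top L [282.2  61.6]
-x top R [344.9  61.6]
+x top L [280.3  -0.4]
+x top R [346.6  -0.4]
bot [313.8  39.3]
```

View pics/c2.png

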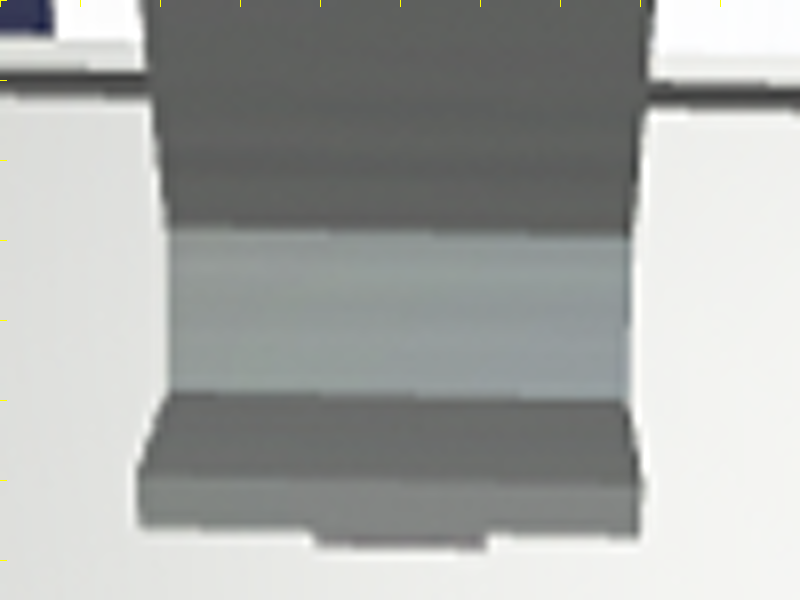

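The wrist crop shows the hook's flat bottom at columns 281–339 and rows 29–50, centred at (310,39) against a predicted (314,39). So the hook is 2.5 mm further left. I now bring the bail in 127 mm along tool x.

```bash
python3 -m creep '{"jaw":[5,5,5,5,5,5,5,5],"travel":[[0.2,-0.06,0],[0.4,-0.1,0],[0.5,0,0],[0.5,0,0],[0.5,0,0],[0.5,0,0],[0.5,0,0],[0.5,0,0]],"yaw":[0,0,0,0,0,0,0,0]}';python3 -m creep '{"jaw":[5,5,5,5,5],"travel":[[0.4,0,0],[0.25,0,0],[0,0,0],[0,0,0],[0,0,0]],"yaw":[0,0,0,0,0]}'
python3 - <<'E'
from h import *
c=camera_params("wrist");w=camera("wrist");S=camera("scene")
A=cv2.resize(S[170:270,300:420],None,fx=4,fy=4,interpolation=2);B=cv2.resize(w[140:260,220:410],(633,400),interpolation=2)[:,160:480]
save('c3',np.hstack([A,B])); print(readout.state()['ee_pos'],readout.state()['ft_force'])
h=np.array([.5786,-.0035]); p=readout.state()['ee_pos'][:2]; d=h-p; print("tool x,y err mm",1e3*(d@[.9704,-.2414]),-1e3*(d@[.2414,.9704]))
E
```

```text
time: 7.35
ee_pos: [0.5616, 0.0006, 0.2674]
ee_rot: [-0.0, 0.993, -0.122, 0.0]
ft_force: [-0.2, 0.5, -4.6]
opening: 0.0159
time: 7.77
ee_pos: [0.578, -0.0037, 0.2674]
ee_rot: [0.0, 0.993, -0.122, -0.001]
ft_force: [-0.5, -0.7, -2.4]
opening: 0.0159
[ 0.5780011  -0.0036699   0.26764711] [ 0.04809928 -0.28410509 -3.06943068]
tool x,y err mm 0.5401619454252725 -0.30945096359887225
```

View pics/c3.png

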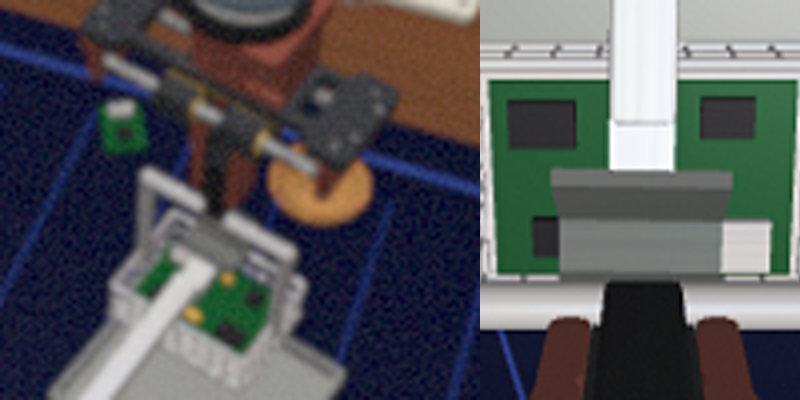

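Bail bar straddles the hook, centred within about 1 mm. Lowering slowly.

```bash
python3 -m creep '{"jaw":[5,5,5,5,5,5,5,5],"travel":[[0,0,0.15],[0,0,0.2],[0,0,0.2],[0,0,0.2],[0,0,0.15],[0,0,0.1],[0,0,0.1],[0,0,0.1]],"yaw":[0,0,0,0,0,0,0,0]}';python3 -m creep '{"jaw":[5,5,5,5,5,5,5,5],"travel":[[0,0,0.1],[0,0,0.1],[0,0,0.1],[0,0,0.1],[0,0,0.1],[0,0,0.1],[0,0,0.1],[0,0,0.1]],"yaw":[0,0,0,0,0,0,0,0]}';python3 -m creep '{"jaw":[5,5,5,5,5,5,5,5],"travel":[[0,0,0.1],[0,0,0.1],[0,0,0.05],[0,0,0],[0,0,0],[0,0,0],[0,0,0],[0,0,0]],"yaw":[0,0,0,0,0,0,0,0]}'
```

```text
time: 8.53
ee_pos: [0.5787, -0.0038, 0.2315]
ee_rot: [-0.0, 0.993, -0.122, 0.0]
ft_force: [0.0, -0.3, -1.7]
opening: 0.0156
time: 9.2
ee_pos: [0.5785, -0.0038, 0.2074]
ee_rot: [-0.0, 0.993, -0.122, -0.0]
ft_force: [-2.0, 0.6, -1.3]
opening: 0.0157
time: 9.87
ee_pos: [0.5786, -0.0038, 0.2003]
ee_rot: [-0.0, 0.993, -0.122, 0.0]
ft_force: [-1.0, 1.0, -1.6]
opening: 0.0159
```

```bash
cat > f.py <<'E'
from h import *
F=[];
for i in range(8): im=camera("scene");F.append(readout.state()['ft_force'])
print(np.mean(F,0).round(2),np.std(F,0).round(2),readout.state()['ee_pos'])
save('sc_last',im)
E
python3 f.py
python3 -m creep '{"jaw":[5,5,5,5,5,5,5,5],"travel":[[0,0,0.05],[0,0,0.08],[0,0,0.08],[0,0,0.05],[0,0,0],[0,0,0],[0,0,0],[0,0,0]],"yaw":[0,0,0,0,0,0,0,0]}'; python3 f.py
```

```text
[-1.39  0.74 -0.79] [0.67 0.49 0.53] [ 0.57860609 -0.00380828  0.20017187]
time: 10.93
ee_pos: [0.5789, -0.0039, 0.1926]
ee_rot: [0.0, 0.993, -0.122, 0.0]
ft_force: [0.8, 0.3, -0.2]
opening: 0.0157
[ 1.83 -0.29 -0.43] [0.54 0.46 0.52] [ 0.57876127 -0.00387265  0.19249235]
```

```bash
python3 -m creep '{"jaw":[5,5,5,5,5,5,5,5],"travel":[[0.02,0,0.04],[0.02,0,0.06],[0.02,0,0.06],[0,0,0.04],[0,0,0],[0,0,0],[0,0,0],[0,0,0]],"yaw":[0,0,0,0,0,0,0,0]}'; python3 f.py
python3 - <<'E'
from h import *
S=cv2.imread('pics/sc_last.png');w=camera("wrist")[:,:,::-1]
A=cv2.resize(S[170:270,300:420],None,fx=4,fy=4,interpolation=2);B=cv2.resize(w[140:260,220:410],(633,400),interpolation=2)[:,160:480]
cv2.imwrite('pics/c4.png',np.hstack([A,B]))
E
```

```text
time: 12.0
ee_pos: [0.58, -0.0043, 0.1863]
ee_rot: [0.0, 0.993, -0.122, -0.0]
ft_force: [-2.7, 1.1, -0.1]
opening: 0.0159
[-2.98  0.35 -0.16] [0.37 0.44 0.68] [ 0.58009207 -0.00429155  0.1863019 ]
```

View pics/c4.png

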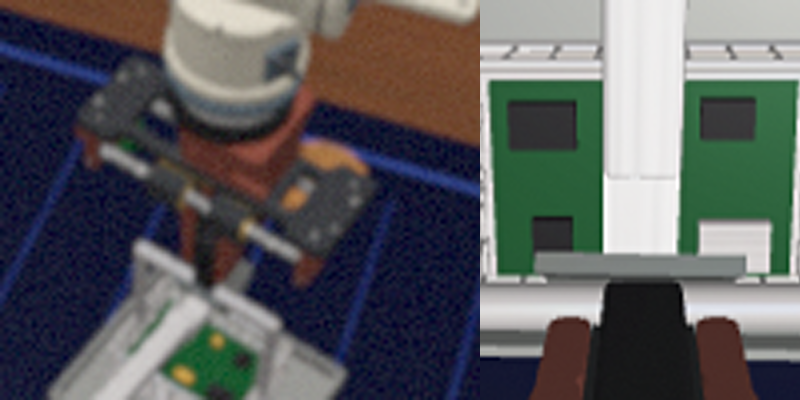

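Bar sits in the trough and the arm has sunk about 50 mm; fz is about 0. There's still some side force, so I back off under 1 mm in x.

```bash
python3 -m creep '{"jaw":[5,5,5,5,5,5],"travel":[[-0.015,0,0],[-0.015,0,0],[0,0,0.03],[0,0,0],[0,0,0],[0,0,0]],"yaw":[0,0,0,0,0,0]}'; python3 f.py
```

```text
time: 12.95
ee_pos: [0.58, -0.0042, 0.1857]
ee_rot: [0.0, 0.993, -0.122, 0.001]
ft_force: [-0.6, -1.3, 0.3]
opening: 0.0159
[ 0.15 -1.52  0.13] [0.47 0.54 0.35] [ 0.57985795 -0.00413475  0.18566239]
```

```bash
python3 -m creep '{"jaw":[15.8,16,16.5,17,18,20,25,30],"travel":[[0,0,0],[0,0,0],[0,0,0],[0,0,0],[0,0,0],[0,0,0],[0,0,0],[0,0,0]],"yaw":[0,0,0,0,0,0,0,0]}';python3 -m creep '{"jaw":[36,42,46,46,46,46,46,46],"travel":[[0,0,0],[0,0,0],[0,0,0],[0,0,0],[0,0,-0.1],[0,0,-0.3],[0,0,-0.5],[0,0,-0.6]],"yaw":[0,0,0,0,0,0,0,0]}';python3 -m creep '{"jaw":[46,46,46,46,46,46,46,46],"travel":[[0,0,-0.6],[0,0,-0.6],[0,0,-0.6],[0,0,-0.6],[0,0,-0.6],[0,0,-0.3],[0,0,0],[0,0,0]],"yaw":[0,0,0,0,0,0,0,0]}'
python3 - <<'E'
from h import *
S=camera("scene");w=camera("wrist")
save('c5',np.vstack([np.hstack([cv2.resize(S[180:300,230:350],(400,400)),cv2.resize(w[60:300,160:480],(400,300))[:300,:] if 0 else cv2.resize(w[0:400,120:520],(400,400))])]))
p=P(camera_params("wrist"));s=P(camera_params("scene"))
for X in [(.579,-.004,.2185),(.579,-.004,.16)]: print(proj(s,X).round(),proj(p,X).round())
E
```

```text
time: 14.02
ee_pos: [0.5794, -0.004, 0.1854]
ee_rot: [-0.0, 0.993, -0.122, -0.0]
ft_force: [-0.1, -0.3, 0.4]
opening: 0.0283
time: 14.68
ee_pos: [0.5789, -0.004, 0.2308]
ee_rot: [0.0, 0.993, -0.122, -0.001]
ft_force: [0.4, -0.4, -0.3]
opening: 0.0458
time: 15.35
ee_pos: [0.5794, -0.0041, 0.3298]
ee_rot: [-0.0, 0.993, -0.122, 0.0]
ft_force: [-0.3, -0.4, -0.2]
opening: 0.0457
[353. 228.] [317. 198.]
[351. 240.] [317. 183.]
```

View pics/c5.png

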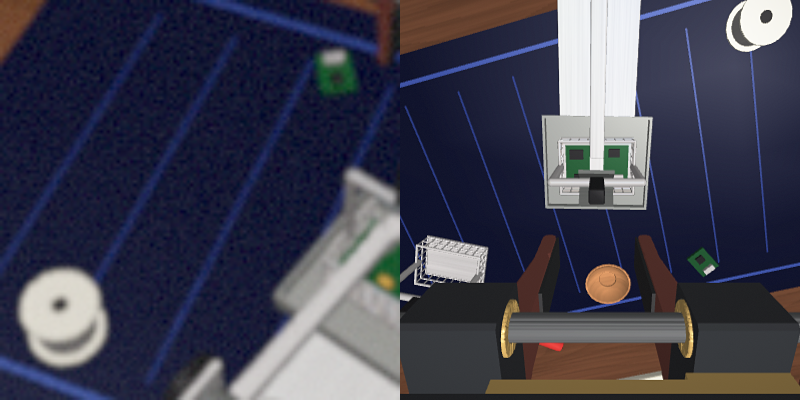

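Wrist view: bail bar at row 182 and stem top near (318,198), as predicted, so the basket is hanging in the hook. One last check of stillness and uprightness in the scene view.

Run:
```python
from h import *
a=camera("wrist").astype(int)
for i in range(8): S=camera("scene")
b=camera("wrist").astype(int); print("diff hung area",np.abs(a-b)[110:215,260:375].mean(),"static area",np.abs(a-b)[110:215,420:520].mean())
save('c6',cv2.resize(S[170:320,260:500],None,fx=3.3,fy=3.3,interpolation=2)); print(readout.state()['ft_force'])
```

```text
diff hung area 7.682539682539683 static area 1.1467936507936507
[-0.1615141   0.34040565 -0.29855048]
```

View pics/c6.png

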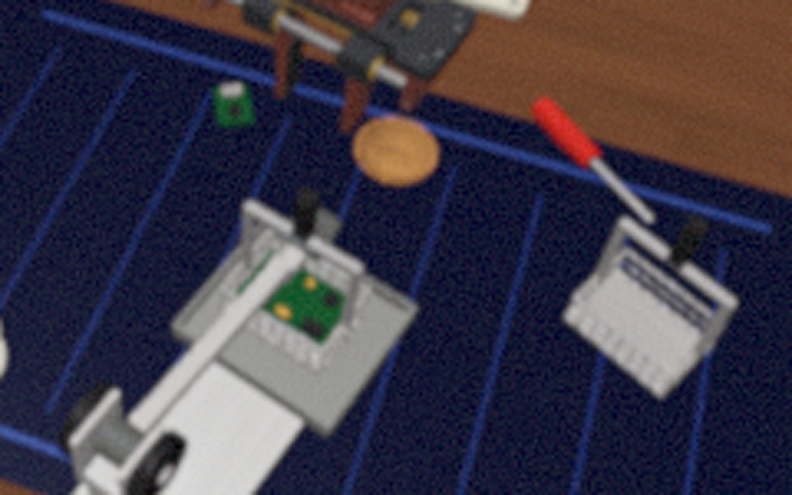

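Basket hangs upright, but the frames differ over the hung area, so it may be swaying. I'll wait and measure.

```bash
cat > sw.py <<'E'
from h import *
g=lambda:cv2.cvtColor(camera("wrist"),cv2.COLOR_RGB2GRAY).astype(np.float32)
t0=readout.state()['time'];a=g()[125:215,275:365];out=[]
for i in range(14):
    b=g()[125:215,275:365]; out.append((np.round(cv2.phaseCorrelate(a,b)[0],2).tolist(),round(float(np.abs(a-b).mean()),1)))
print(t0,out)
E
python3 sw.py; for i in 1 2 3 4; do python3 -m creep '{"jaw":[46,46,46,46,46,46,46,46],"travel":[[0,0,0],[0,0,0],[0,0,0],[0,0,0],[0,0,0],[0,0,0],[0,0,0],[0,0,0]],"yaw":[0,0,0,0,0,0,0,0]}' >/dev/null; done; python3 sw.py
```

```text
15.95 [([0.02, 0.03], 1.2), ([0.03, 0.03], 1.4), ([0.02, 0.05], 1.5), ([0.04, 0.09], 1.6), ([0.03, 0.08], 1.6), ([0.02, 0.08], 1.6), ([0.03, 0.05], 1.5), ([0.03, 0.06], 1.5), ([0.02, 0.05], 1.4), ([0.01, 0.04], 1.4), ([0.0, 0.03], 1.4), ([0.01, 0.01], 1.4), ([0.01, 0.01], 1.4), ([0.0, 0.02], 1.3)]
19.3667 [([-0.0, 0.0], 0.4), ([0.01, -0.01], 0.4), ([0.01, -0.0], 0.4), ([-0.0, 0.0], 0.4), ([0.01, 0.01], 0.4), ([0.0, 0.0], 0.4), ([0.0, 0.0], 0.4), ([-0.0, -0.01], 0.4), ([-0.01, -0.01], 0.4), ([0.01, 0.0], 0.4), ([0.01, 0.0], 0.4), ([0.01, 0.0], 0.4), ([0.02, 0.01], 0.4), ([-0.0, 0.01], 0.4)]
```

Fully still now, so I'm handing in.

```bash
python3 -c "
from cell import hand_in,readout
print(readout.state()['time']);print(hand_in())"
```

```text
20.1167
the job is handed in; nothing more can be done
None
```

The board basket is hanging by its bail in the drain arm's hook, and I handed the job in at about 20 s of the 51 s allowed. No verdict is reported.

I gripped the stem, brought the bar in from the hook's free end and lowered it until the arm had sunk about 50 mm. That figure is worked out from the gripper height, not measured on the hook. Before I let go, the wrist force had dropped to about 0.1 N vertically and 0.2 N in x, with about 1.5 N of sideways force (y) left. I then opened the jaws slowly and lifted clear.

- **Seated and upright:** after release, the bar and stem top appeared in the wrist view where I predicted them. The basket looked upright over the tray in the scene view; I did not measure the angle.
- **At rest:** my first check after release showed the basket still swaying slightly. I waited about 3 s, and the frames then showed movement of 0.02 px or less.
- **Others untouched:** the robot was clear of everything, and I did not touch the empty basket, which still stands upright, or the turquoise look-alike.

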